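# Pin the cam lever into its yoke and lock the baseboard section

## Robot

A 6-joint arm with a two-finger parallel gripper is mounted at the origin on the work surface. World frame = base frame: x ahead of the robot, y to its left, z up, the work surface at z = 0. Lengths are in mm, angles in rad, forces in N, time in s.
With the tool pointing down it reaches from about 400 to 925 mm from the base axis. Payload 12.5 kg.
Tool frame: the origin (TCP) lies midway between the tips of the shut fingers; the grasp point (between the pads) lies 19 mm behind it; z points along the fingers, y is the line along which they close (so a half turn about z gives the same grasp; the last joint's range is limited). The gripper opens to 95 mm and grips with 3 to 60 N. Pads are 20 mm wide; open, the fingers measure 119 mm over their backs; the gripper's body (75 mm by 180 mm) begins 59 mm behind the grasp point.
Start: joints at [-1.343, 0.491, 1.559, -0, 1.092, -0.106], TCP at [204.796, -590.516, 182.561] pointing down, gripper open.
Joint ranges: [-3.1, 3.1], [-0.84, 2.19], [0.05, 2.79], [-1.13, 4.28], [0.06, 2.93], [-2.69, 2.69]. Speed limits (rad/s): [2.22, 2.22, 2.79, 3.14, 3.14, 3.14].

## Interface

Orientations are given as [roll, pitch, yaw] about the fixed x, y, z axes, in that order (R = Rz(yaw) Ry(pitch) Rx(roll)).
In Python, from cell import env gives the robot as it stands.
- The arm moves only by the tool arm_command, never from a script. Its argument "targets" is a list of rows, each a list of 5 numbers: the shift along the tool's x, y, z in mm, then the turn about the tool's z in degrees, then the opening, from 0 (shut) to 1 (fully open). In form: [[tx, ty, tz, roll, fingers], ...]. A call has 1 to 5 rows; each row is the pose to reach, as a shift and turn from the pose commanded when the call began, along the tool's axes at that moment; what a row does not reach only later rows make up. A row lasts 1/10 s, in which the tool goes at most 50 mm and 8.59 degrees, less where a joint would pass 70% of its speed; a pose out of reach is approached as far as the arm can. A call with a gripper value outside its range is refused whole. The fingers move at their own pace and stop on an object; the grip force is fixed at half the most. Time passes only in rows, so rows that repeat a pose let the fingers close. It gives the time, the measured TCP pose, the force, the opening and the grip force at its end, in the units of the state.
- env.state(): the state, without advancing time (a new reading comes with each control period).
- env.read_camera(name): name is "side" or "top" or "wrist"; returns a dict with "frame" (480x640x3 uint8, red, green, blue), "vertical_fov" (degrees; the focal length in pixels is half the picture's height over the tangent of half this angle, whatever the lens; pixels are square), "cx", "cy" (the principal point, pixels), "world_from_camera" (4x4, takes a point from camera to world coordinates); the wrist camera has in their place "hand_eye" (4x4, takes a point from camera to tool coordinates, whose origin is the TCP and whose axes are the flange's). Camera axes: x right, y down, z forward; pixel columns grow to the right and rows downward; lengths in mm; the calibration is good to about 2 mm. The wrist camera is an equidistant fisheye: a pixel r from the principal point sees the ray r / f radians off the axis. A picture is of the moment at which its call begins: read the wrist's pose just before it. There is no depth.
- env.job_done(): hands the job in; it is judged then, once.
The state is a dict: "t": time; "joints": joint angles; "qvel": joint speeds; "tau": joint torques, N m; "eef_pos": TCP position; "tcp_rot": TCP orientation; "ft_force": force on the tool from outside, world axes, zero at the start; "moment": the same for the moment, N m; "opening": opening from 0.0 (shut) to 1.0 (fully open); "grip_force": force on a finger pad.
Only numpy, scipy, OpenCV 4.12 (cv2) and the standard library are available. Lean on these libraries where they do the work, as an engineer would, in place of code of your own. Each camera call takes 0.05 s, during which the arm holds its last target. There are 200 camera calls.

## Task

The cam lever of the clamp that holds the baseboard section lies loose between the ears of its yoke. Line its eye up with the holes and pass the long pivot pin from the rack down through the upper ear, the eye and the lower ear until its head sits flat on the yoke; feel it through, do not force it. Then swing the lever's handle round towards the board until the cam bites the board's edge finger-tight and holds it against the stop, without denting the edge, and leave the short pin and everything else on the table where it is.

Things in the scene. Friction and masses are not known exactly. Their poses are not given: they have to be found in the camera images.
- yoke: fixed clamp yoke of dark steel on a light wooden packing block (70 x 56 x 24 mm high). Origin: on the pivot axis at table height; z up; y points square at the board's near edge, so the loose handle starts out pointing roughly along -y. The web joining the two ears stands on the -x side, 32 to 40 mm from the axis. All its holes are upright, 11.5 mm across, on the pivot axis
- ear_hole (a point): centre of the mouth of the upper ear's hole, on the ear's top face 60 mm above the table. The ear is 28 mm wide (along yoke y) and 8 mm thick (52 to 60 mm above the table)
- lever_eye (a point): centre of the loose cam lever's eye (11.5 mm across), half-way through the lever's steel disc (60 mm across, 18 mm thick, its centre 8 mm from the eye, 75 degrees anticlockwise of the handle from above). x: from the eye along the handle; z up. The disc lies flat on the lower ear, 2 mm below the upper ear; the eye starts 4 to 10 mm out of line with the holes, drawn out towards the handle
- lever_grip (a point): middle of the lever's round wooden grip (20 mm thick, 60 mm long), on its centre line 105 mm from the eye, 41 mm above the table, 31 mm free below the grip; axes as lever_eye. Between disc and grip is a flat steel arm 14 mm wide. The lever (0.36 kg) slides and turns freely when the grip is moved
- pin_head (a point): centre of the head of the long steel pivot pin: head 22 mm across, 26 mm tall; shank 10 mm across, 48 mm long, 1 mm chamfer at the tip; z: up along the pin. About 90 g. It starts upright in one of the rack's two holes, head resting on the rack (this point 67 mm above the table). Fully home in the yoke this point is 73 mm above the table
- pin_tip (a point): tip of the long pin's shank, on its axis, 61 mm below the centre of its head
- rack: fixed light wooden block 50 (x) x 130 (y) x 54 mm high, origin under its centre, with two upright holes 11.5 mm across, 52 mm deep, on its long centre line 36 mm either side of the middle: one holds the long pin, the other the short pin, either way round
- short_head (a point): centre of the head of the short pin (not wanted): head 16 mm across and 12 mm tall, shank 10 mm across and 26 mm long; stands in the rack's other hole
- board: loose model-railway baseboard section, plywood box 290 (x) x 170 (y) x 48 mm high with a length of track on top, about 0.4 kg, origin under its centre. Its near (-y) edge faces the cam, about 28 mm from the pivot axis at the start; its far edge starts somewhere between 0 and 6 mm short of the stop's rubber face
- stop: fixed bench stop: an L of wooden battens 40 mm high; bolted to the long one through slots is a bar faced with firm rubber (gives about 1 mm under 40 N) that the board's far edge is pressed on. Origin: at the foot of the middle of that face at mid slot; y points away from the board. The bar was set by hand: its face really stands up to 3 mm to either side, and this is not measured
- shed: bystander: cream plastic engine shed 170 x 86 x 97 mm
- portal: bystander: copper-brown resin tunnel portal, standing, 26 x 136 x 92 mm
- bus_a: bystander: green diecast double-deck bus 108 x 32 x 56 mm
- bus_b: bystander: the other green diecast bus, the same
- cutter: bystander: steel rail cutter lying flat, 160 x 52 x 12 mm
- scriber: bystander: boxwood-handled scriber lying flat, 130 mm long, 11 mm thick
- lower_hole (a point): centre of the mouth of the lower ear's hole, on the face the lever lies on, 32 mm above the table, straight below the upper hole. Lower ear: foot plate 24 to 32 mm above the table; the hole goes on into the block down to 4 mm above the table. 20 mm between the ears
- board_edge (a point): point on the board's near edge opposite the cam. With the pin in, the handle turns anticlockwise (from above) almost freely, the cam slides the board onto the stop's rubber, then stiffens, 20 to 100 degrees round, where exactly must be felt. Finger-tight: 10 N or more on this edge; it dents above 36 N. Pushing 4.5 N square to the grip's middle bites with some 20 to 26 N; about half of it goes when let go
There are look-alikes about, which are no part of the job. There is more than one size of the yoke; the job needs the middle-sized. Leave any purple look-alike of the part that bears lever_eye alone.

How it is judged:
By the outcome, as a careful person would: the job done as asked, in the order asked, and still so for the second after the job is handed in, with the robot touching nothing.
It also fails if it takes over 72 s, if anything falls off the work surface, if the arm or the gripper's body presses on something with over 40 N, if the wrist force passes 120 N, or if a joint passes its speed limit or range.

## Working session

There is one attempt and no reset: what is moved stays moved. The work goes in short steps, Python scripts to look and compute and a tool call to move; the robot and the scene stay as the last step left them, time stands still between calls to the robot, and variables do not carry over. Pictures are saved under pics/ and viewed, at most 10 in all, crops included, and the job is handed in when it is done.

Besides the shell and the picture viewer there is one more tool, called after "Request:" as name(argument=value, ...), one argument or row to a line, values as JSON. arm_command: Moves the arm, as the interface text tells. Its arguments: {"type":"object","properties":{"targets":{"type":"array","items":{"type":"array","items":{"type":"number"}}}},"required":["targets"]}

```bash
mkdir -p pics
cat > h.py <<'E'
import numpy as np, cv2
from cell import env
from scipy.spatial.transform import Rotation as R
def ray(c,u,v):
    f=240/np.tan(np.radians(c["vertical_fov"])/2)
    T=np.array(c["world_from_camera"]);d=T[:3,:3]@np.array([(u-c["cx"])/f,(v-c["cy"])/f,1]);return T[:3,3],d/np.linalg.norm(d)
def atz(c,u,v,z):
    o,d=ray(c,u,v);return o+d*(z-o[2])/d[2]
def proj(c,p):
    f=240/np.tan(np.radians(c["vertical_fov"])/2)
    q=np.linalg.inv(np.array(c["world_from_camera"]))@np.append(p,1);return np.array([c["cx"]+f*q[0]/q[2],c["cy"]+f*q[1]/q[2]])
def wray(c,s,u,v):
    f=240/np.tan(np.radians(c["vertical_fov"])/2)
    x,y=u-c["cx"],v-c["cy"];r=np.hypot(x,y);t=r/f
    d=np.array([np.sin(t)*x/max(r,1e-9),np.sin(t)*y/max(r,1e-9),np.cos(t)])
    H=np.array(c["hand_eye"]);Rw=R.from_euler("xyz",s["tcp_rot"]).as_matrix()
    return np.array(s["eef_pos"])+Rw@H[:3,3],Rw@H[:3,:3]@d
def wz(c,s,u,v,z):
    o,d=wray(c,s,u,v);return o+d*(z-o[2])/d[2]
def save(n,f):cv2.imwrite(f"pics/{n}.png",cv2.cvtColor(f,cv2.COLOR_RGB2BGR))
E
python3 - <<'E'
from h import *
import pickle
s=env.state();print(s)
C={n:env.read_camera(n) for n in("top","side","wrist")}
C["ws"]=s
pickle.dump(C,open("c0.pkl","wb"))
for n in("top","side","wrist"):save(n+"0",C[n]["frame"]);print(n,{k:v for k,v in C[n].items() if k!="frame"})
E
```

```text
{'t': 0.0, 'joints': array([-1.34260430e+00,  4.91571107e-01,  1.55946586e+00,  2.36739157e-05,
        1.09166565e+00, -1.05597707e-01]), 'qvel': array([-0.00013315,  0.00143256, -0.00027957,  0.0009004 ,  0.00095832,
        0.00061171]), 'tau': array([ 9.54221764e-05, -6.12648082e+01, -2.58189958e+01,  6.93845353e-02,
        4.82056872e-02, -4.76894411e-05]), 'eef_pos': array([ 204.7319839 , -590.22288128,  181.94893461]), 'tcp_rot': array([-3.14049109e+00, -1.37870744e-04,  3.33778735e-01]), 'ft_force': array([-0.01480587,  0.18911297, -0.52534637]), 'moment': array([-0.02422054,  0.00803097, -0.01184628]), 'grip_force': 0.0, 'opening': 0.9979051248222985}
top {'vertical_fov': 56.26726269012925, 'cx': 321.13485515085296, 'cy': 238.28176852069427, 'world_from_camera': array([[-2.81324920e-02, -9.94614129e-01,  9.97561932e-02,
         4.02148741e+02],
       [-9.99408293e-01,  2.60108740e-02, -2.25054998e-02,
        -2.39718786e+01],
       [ 1.97895423e-02, -1.00330303e-01, -9.94757360e-01,
         1.19187517e+03],
       [ 0.00000000e+00,  0.00000000e+00,  0.00000000e+00,
   
[... 225 characters left out ...]
    [-6.53438263e-01,  3.95349217e-01, -6.45536547e-01,
         7.79121189e+02],
       [ 2.26513576e-03, -8.51754060e-01, -5.23936915e-01,
         7.46857752e+02],
       [ 0.00000000e+00,  0.00000000e+00,  0.00000000e+00,
         1.00000000e+00]])}
wrist {'vertical_fov': 65.70646984690485, 'cx': 320.88097996420146, 'cy': 242.1932930925133, 'hand_eye': array([[-9.50517998e-04, -9.66605597e-01, -2.56266886e-01,
         7.12751414e+01],
       [ 9.99999044e-01, -6.61436137e-04, -1.21423888e-03,
        -9.54588296e-01],
       [ 1.00418592e-03, -2.56267795e-01,  9.66605302e-01,
        -2.00829118e+02],
       [ 0.00000000e+00,  0.00000000e+00,  0.00000000e+00,
         1.00000000e+00]])}
```

View pics/top0.png

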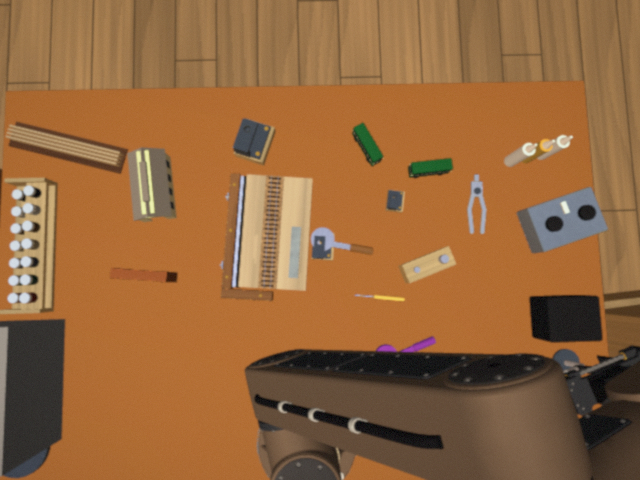

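View pics/side0.png

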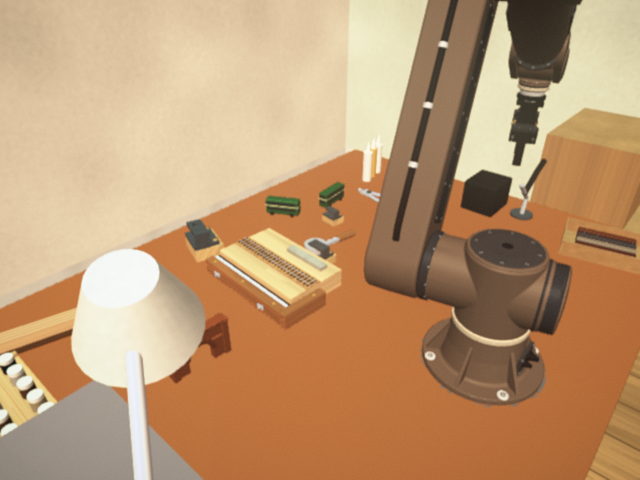

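The top view shows the clamp yoke near (322,246), with its loose handle running to (372,250). The rack is at (428,264) with two pins, and the board is at (268,232). The large and small yoke look-alikes are at (254,140) and (396,201), and the purple lever is at (405,347). I'll zoom in on the work area.

Run:
```python
from h import *
import pickle
C=pickle.load(open("c0.pkl","rb"));c=C["top"]
save("crop0",cv2.resize(c["frame"][210:310,300:460],None,fx=5,fy=5,interpolation=cv2.INTER_CUBIC))
for n,u,v,z in[("ear",322,242,60),("grip",362,249,41),("head1",415,269,80),("head2",446,258,66),("bl",304,289,48),("tr",312,178,48),("purple",405,347,41)]:print(n,atz(c,u,v,z).round(1))
print(C["ws"]["joints"][0])
```

```text
ear [506.1 -51.5  60. ]
grip [ 487.1 -154.5   41. ]
head1 [ 430.9 -280.    80. ]
head2 [ 456.8 -363.2   66. ]
bl [389.   -2.9  48. ]
tr [674.7 -30.6  48. ]
purple [ 236.2 -254.    41. ]
-1.3426042969526213
```

View pics/crop0.png

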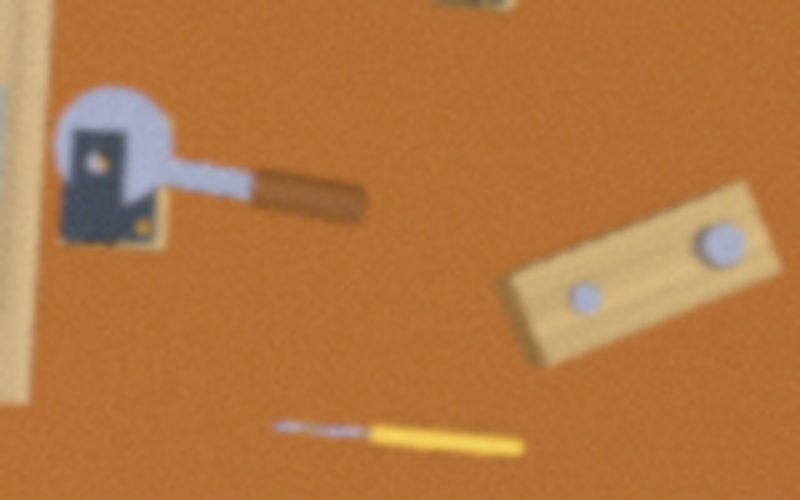

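The long pin is the larger head, at the rack's far (right) end, and the lever grip spans (352–373, 247–251) in full-image pixels. I'll move the wrist camera over the pin first, then over the yoke.

Request:
arm_command(
  targets=[
    [50, -13, 10, -8.5, 1],
    [98, -26, 20, -17, 1],
    [146, -39, 30, -25.5, 1],
    [194, -52, 45, -34, 1],
    [240, -65, 60, -42, 1],
  ],
)

```text
t: 0.65
eef_pos: [406.9, -452.5, 123.9]
tcp_rot: [3.141, 0.0, 1.073]
ft_force: [0.9, -0.5, -0.2]
opening: 0.997
grip_force: 0.0
```

```bash
cat >> h.py <<'E'
def go(x,y,z,yaw=None):
    s=env.state();Rw=R.from_euler("xyz",s["tcp_rot"]).as_matrix()
    d=Rw.T@(np.array([x,y,z])-s["eef_pos"]);y0=np.degrees(s["tcp_rot"][2])
    print("pos",s["eef_pos"].round(1),"yaw",y0.round(2),"F",s["ft_force"].round(2),"t",round(s["t"],2),"-> tool shift",d.round(1),"roll",None if yaw is None else round(y0-yaw,2))
E
python3 - <<'E'
from h import *
import pickle
c=pickle.load(open("c0.pkl","rb"))["top"]
print("pin",atz(c,443.5,258.3,80),"ear",atz(c,319,241.6,60),"grip",atz(c,361.5,248.3,51))
go(442,-429,105,80)
E
```

```text
pin [ 455.54485983 -352.67319465   80.        ] ear [507.35269265 -43.93523943  60.        ] grip [ 488.15590727 -152.13783505   51.        ]
pos [ 406.9 -452.5  123.9] yaw 61.46 F [ 0.9  -0.49 -0.22] t 0.65 -> tool shift [37.4 19.6 18.9] roll -18.54
```

Request:
arm_command(
  targets=[
    [20, 10, 9, -8.5, 1],
    [37, 19, 19, -17, 1],
    [40, 17, 19, -18.5, 1],
    [40, 17, 19, -18.5, 1],
  ],
)

```text
t: 1.05
eef_pos: [439.5, -426.5, 105.2]
tcp_rot: [-3.141, -0.0, 1.389]
ft_force: [-0.1, -0.3, -0.3]
opening: 0.999
grip_force: 0.0
```

Run:
```python
from h import *
import pickle
s=env.state();c=env.read_camera("wrist");pickle.dump((s,c),open("w1.pkl","wb"));save("w1",c["frame"])
go(495,-114,85,80)
```

```text
pos [ 439.3 -427.2  105.6] yaw 79.45 F [ 0.2  -0.89  0.7 ] t 1.1 -> tool shift [318.1  -2.5  20.6] roll -0.55
```

Request:
arm_command(
  targets=[
    [50, 0, 0, 0, 1],
    [100, 0, 0, 0, 1],
    [150, 0, 0, 0, 1],
    [200, 0, 0, 0, 1],
    [245, 0, 0, 0, 1],
  ],
)

```text
t: 1.6
eef_pos: [483.6, -185.1, 106.1]
tcp_rot: [3.14, 0.0, 1.385]
ft_force: [0.3, -0.6, -0.4]
opening: 0.998
grip_force: 0.0
```

Run:
```python
from h import *
go(495,-114,85,80)
```

```text
pos [ 483.6 -185.1  106.1] yaw 79.37 F [ 0.33 -0.63 -0.4 ] t 1.6 -> tool shift [72.  -1.9 21.1] roll -0.63
```

Request:
arm_command(
  targets=[
    [38, -1, 10, 0, 1],
    [72, -2, 21, 0, 1],
    [72, -2, 21, 0, 1],
    [72, -2, 21, 0, 1],
  ],
)

```text
t: 2.0
eef_pos: [494.9, -115.4, 84.8]
tcp_rot: [3.141, 0.0, 1.388]
ft_force: [0.2, -0.9, -0.1]
opening: 0.999
grip_force: 0.0
```

Run:
```python
from h import *
import pickle
s=env.state();c=env.read_camera("wrist");pickle.dump((s,c),open("w2.pkl","wb"));save("w2",c["frame"])
f1=pickle.load(open("w1.pkl","rb"))[1]["frame"]
a=cv2.resize(np.hstack([f1,c["frame"]]),None,fx=.625,fy=.625,interpolation=cv2.INTER_AREA);save("w12",a)
go(495,-114,85,80)
```

```text
pos [ 495.  -116.    84.9] yaw 79.51 F [ 0.66 -0.05  0.87] t 2.05 -> tool shift [ 1.9 -0.4 -0.1] roll -0.49
```

View pics/w12.png

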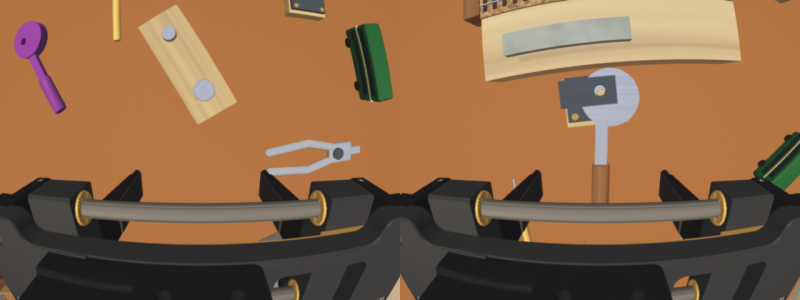

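The left half shows the long pin head at about (326,144) full-res. The right half shows the ear hole at about (320,144), the disc to its right, and the handle straight down. The purple look-alike lever is far off. Next I'll zoom in for sub-pixel measurement.

Run:
```python
from h import *
import pickle
s1,c1=pickle.load(open("w1.pkl","rb"));s2,c2=pickle.load(open("w2.pkl","rb"))
a=cv2.resize(c1["frame"][119:169,300:350],(250,250),interpolation=cv2.INTER_CUBIC)
b=cv2.resize(c2["frame"][100:210,245:355],(550,550),interpolation=cv2.INTER_CUBIC)
a=cv2.copyMakeBorder(a,0,300,0,0,cv2.BORDER_CONSTANT);save("z12",np.hstack([a,b]))
# automatic: lavender/steel blobs
for s,c,(u,v),w,z in((s1,c1,(326,144),30,80),(s2,c2,(334,154),50,50)):
    f=c["frame"].astype(int);m=((f[...,2]>f[...,0]-5)&(f.sum(2)>380)).astype(np.uint8)
    k=np.zeros_like(m);k[v-w:v+w,u-w:u+w]=m[v-w:v+w,u-w:u+w]
    n,l,st,ce=cv2.connectedComponentsWithStats(k)
    i=1+np.argmax(st[1:,4]);print(st[i],ce[i],wz(c,s,*ce[i],z).round(1))
```

```text
[310 128  33  33 860] [326.01860465 143.9244186 ] [ 454.8 -354.3   80. ]
[ 292  109   90   95 4428] [344.13369467 160.7899729 ] [519.8 -55.7  50. ]
```

View pics/z12.png

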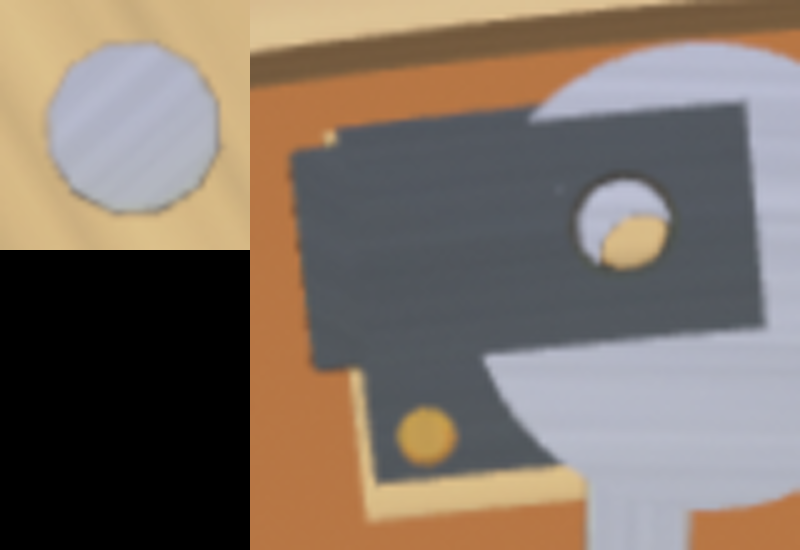

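```bash
cat > m.py <<'E'
from h import *
from scipy.optimize import least_squares
def measure(s,c,hole,verbose=True):
    f=c["frame"].astype(int)
    m=((f[...,2]>f[...,0]-5)&(f.sum(2)>380)).astype(np.uint8)
    k=np.zeros_like(m);k[95:,285:400]=m[95:,285:400]
    n,l,st,ce=cv2.connectedComponentsWithStats(k);i=1+np.argmax(st[1:,4])
    cnt=max(cv2.findContours((l==i).astype(np.uint8),0,1)[0],key=len)[:,0,:]
    P=np.array([wz(c,s,u,v,50)[:2] for u,v in cnt])
    best=None;rng=np.random.default_rng(0)
    for _ in range(3000):
        p=P[rng.choice(len(P),3,False)];A=np.c_[2*p,np.ones(3)]
        try:x=np.linalg.solve(A,(p**2).sum(1))
        except Exception:continue
        r=np.sqrt(max(x[2]+x[0]**2+x[1]**2,0))
        if abs(r-29.7)>1.2:continue
        q=(abs(np.hypot(*(P-x[:2]).T)-r)<.5)
        if best is None or q.sum()>best.sum():best=q
    r=least_squares(lambda x:np.hypot(*(P[best]-x[:2]).T)-x[2],[*P[best].mean(0),30]).x
    # arm: contour points 36..52 from the centre
    d=np.hypot(*(P-r[:2]).T);Q=P[(d>36)&(d<56)]
    rows={}
    w=cnt[(d>36)&(d<56)]
    for (u,v) in w: rows.setdefault(v,[]).append(u)
    M=np.array([wz(c,s,(min(x)+max(x))/2,v,46)[:2] for v,x in rows.items() if max(x)-min(x)>12])
    vx=cv2.fitLine(M.astype(np.float32),2,0,.01,.01).ravel();h=vx[:2]*np.sign(vx[:2]@(M.mean(0)-r[:2]))
    th=np.arctan2(h[1],h[0]);e=r[:2]-8*np.array([np.cos(th+np.radians(75)),np.sin(th+np.radians(75))])
    # lateral check: eye on arm centre line
    n_=np.array([-h[1],h[0]])
    E=wz(c,s,*hole,60)[:2]
    print("disc",r.round(2),best.sum(),"handle deg",np.degrees(th).round(2),"eye",e.round(2),"line off",((e-M.mean(0))@n_).round(2),"ear",E.round(2),"need",(E-e).round(2),"along",((E-e)@h).round(2),"lat",((E-e)@n_).round(2))
    return e,th,E
E
python3 - <<'E'
from m import *
import pickle
s,c=pickle.load(open("w2.pkl","rb"))
e,th,E=measure(s,c,(319.2,144.2))
print("eye via hole",wz(c,s,245+(645-250)/5-.4,100+257/5-.4,50))
h=np.array([np.cos(th),np.sin(th)]);g=e+105*h;print("grip",g)
s1,c1=pickle.load(open("w1.pkl","rb"));print("pin",wz(c1,s1,326.02,143.92,80))
go(*g,24,90+np.degrees(th)+90)
E
```

```text
disc [514.85 -51.06  29.31] 196 handle deg -101.7 eye [507.7  -47.47] line off -0.21 ear [506.27 -42.61] need [-1.43  4.86] along -4.47 lat -2.38
eye via hole [508.15831899 -47.28526497  50.        ]
grip [ 486.40726067 -150.28832613]
pin [ 454.83644186 -354.30513356   80.        ]
pos [ 495.  -116.    84.9] yaw 79.51 F [ 0.66 -0.05  0.87] t 2.05 -> tool shift [-35.3  -2.3  60.9] roll 1.21
```

Request:
arm_command(
  targets=[
    [-35, -2.3, 20, 1.2, 1],
    [-35, -2.3, 40, 1.2, 1],
    [-35, -2.3, 60, 1.2, 0.6],
    [-35, -2.3, 60.5, 1.2, 0.4],
    [-35, -2.3, 60.5, 1.2, 0.3],
  ],
)

```text
t: 2.55
eef_pos: [486.2, -150.0, 24.3]
tcp_rot: [3.142, 0.0, 1.367]
ft_force: [1.0, -1.4, 0.9]
opening: 0.805
grip_force: 0.0
```

Request:
arm_command(
  targets=[
    [0, 0, 0, 0, 0.22],
    [0, 0, 0, 0, 0.18],
    [0, 0, 0, 0, 0.15],
    [0, 0, 0, 0, 0.1],
    [0, 0, 0, 0, 0.1],
  ],
)

```text
t: 3.05
eef_pos: [486.3, -148.8, 24.1]
tcp_rot: [3.141, 0.0, 1.369]
ft_force: [-0.9, -0.5, -1.0]
opening: 0.385
grip_force: 0.0
```

Run:
```python
from h import *
import pickle
s=env.state();c=env.read_camera("wrist");pickle.dump((s,c),open("w3.pkl","wb"))
save("w3",cv2.resize(c["frame"][:220,200:440],None,fx=2.5,fy=2.5,interpolation=cv2.INTER_CUBIC))
go(486.4,-150.3,24,78.3);print(s["opening"],s["grip_force"])
```

```text
pos [ 486.3 -148.8   24. ] yaw 78.44 F [ 0.56 -0.12  0.05] t 3.1 -> tool shift [-1.5  0.4 -0. ] roll 0.14
0.38521687144980943 0.0
```

View pics/w3.png

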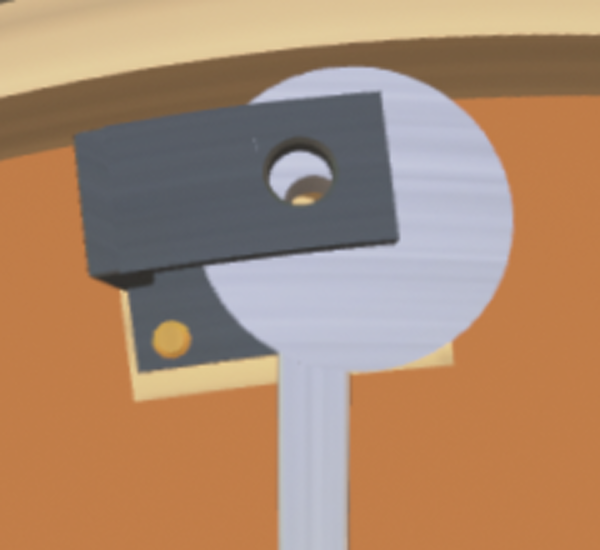

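The fingers were still closing in that picture. The ear hole is at crop (299,175), i.e. full (319.3,69.7), and the eye is clearly out of line with it towards the handle. I'll finish closing.

Request:
arm_command(
  targets=[
    [0, 0, 0, 0, 0.1],
    [0, 0, 0, 0, 0.1],
    [0, 0, 0, 0, 0.1],
    [0, 0, 0, 0, 0.1],
  ],
)

```text
t: 3.5
eef_pos: [486.3, -148.8, 23.8]
tcp_rot: [3.142, 0.0, 1.369]
ft_force: [0.3, 0.2, -0.0]
opening: 0.106
grip_force: 0.0
```

```bash
sed -i 's/k\[95:,285:400\]=m\[95:,285:400\]/k[20:,275:410]=m[20:,275:410]/' m.py
python3 - <<'E'
from m import *
import pickle
s,c=pickle.load(open("w3.pkl","rb"));measure(s,c,(319.3,69.7))
s=env.state();c=env.read_camera("wrist");pickle.dump((s,c),open("w4.pkl","wb"))
measure(s,c,(319.3,69.7));go(*s["eef_pos"]);print(s["opening"],s["grip_force"],s["ft_force"])
E
```

```text
disc [514.89 -51.3   29.5 ] 262 handle deg -101.54 eye [507.74 -47.73] line off 0.02 ear [506.12 -43.84] need [-1.62  3.89] along -3.49 lat -2.36
disc [514.96 -51.33  29.49] 264 handle deg -100.88 eye [507.76 -47.84] line off 0.48 ear [506.07 -43.95] need [-1.69  3.89] along -3.5 lat -2.39
pos [ 486.2 -148.8   23.8] yaw 78.43 F [-0.15  0.73 -0.35] t 3.55 -> tool shift [ 0.  0. -0.] roll None
0.10643338002610432 0.0 [ 0.33329977  0.21128757 -0.00332341]
```

Run:
```python
from h import *
import pickle
s,c=pickle.load(open("w4.pkl","rb"));sd=env.read_camera("side")
a=c["frame"][100:420,160:480]
u,v=proj(sd,[486,-149,40]).astype(int);print(u,v)
b=cv2.resize(sd["frame"][v-50:v+50,u-50:u+50],(400,400),interpolation=cv2.INTER_CUBIC)
save("w4",np.hstack([cv2.resize(a,(400,400)),b]))
```

```text
345 235
```

View pics/w4.png

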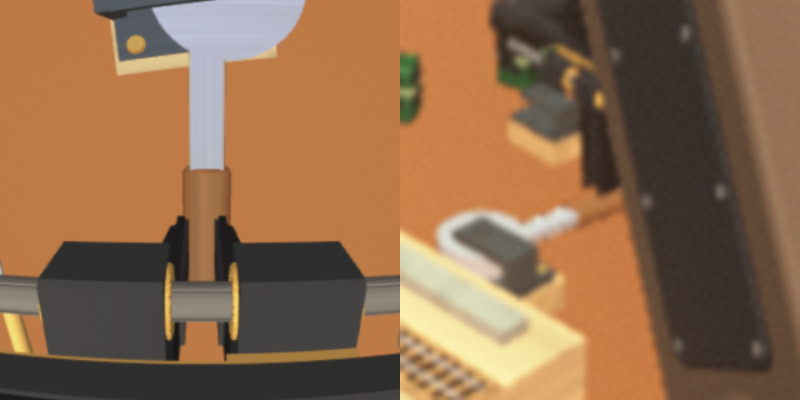

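The wrist view shows both fingers either side of the grip but still just clear of it, so I'll close further.

Request:
arm_command(
  targets=[
    [0, 0, 0, 0, 0],
    [0, 0, 0, 0, 0],
    [0, 0, 0, 0, 0],
  ],
)

```text
t: 3.9
eef_pos: [486.2, -148.8, 23.8]
tcp_rot: [3.142, 0.0, 1.369]
ft_force: [0.4, 0.0, 0.4]
opening: 0.005
grip_force: 0.0
```

Run:
```python
from m import *
import pickle
s=env.state();c=env.read_camera("wrist");pickle.dump((s,c),open("w5.pkl","wb"))
measure(s,c,(319.3,69.7));go(*s["eef_pos"]);print(s["opening"],s["grip_force"],s["ft_force"])
save("w5",np.hstack([cv2.resize(c["frame"][100:420,160:480],(400,400)),cv2.resize(c["frame"][20:180,240:400],(400,400),interpolation=cv2.INTER_CUBIC)]))
```

```text
disc [514.94 -51.31  29.48] 264 handle deg -100.58 eye [507.72 -47.85] line off 0.79 ear [506.04 -43.93] need [-1.68  3.92] along -3.54 lat -2.37
pos [ 486.2 -148.8   23.8] yaw 78.43 F [ 0.22  1.06 -0.52] t 3.95 -> tool shift [ 0. -0.  0.] roll None
0.004660832654595242 0.0 [0.43504021 0.04311044 0.44931635]
```

View pics/w5.png

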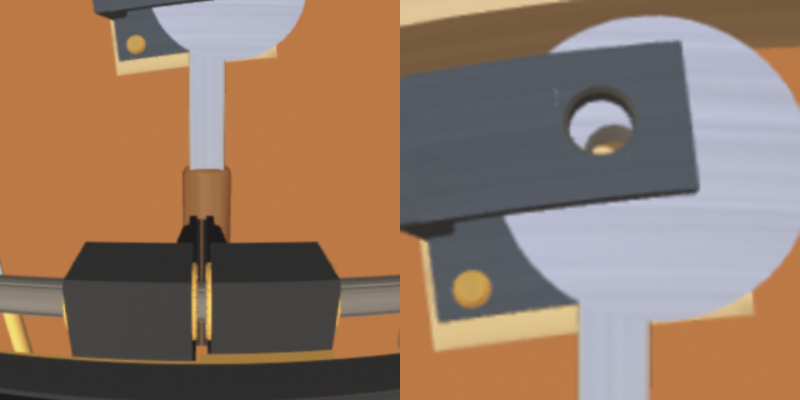

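Run:
```python
from h import *
import pickle
s,c=pickle.load(open("w5.pkl","rb"))
f=240/np.tan(np.radians(c["vertical_fov"])/2);H=np.linalg.inv(c["hand_eye"]);Rw=R.from_euler("xyz",s["tcp_rot"]).as_matrix()
def wp(p):
    q=H@np.append(Rw.T@(np.array(p)-s["eef_pos"]),1);r=np.hypot(q[0],q[1]);t=np.arctan2(r,q[2]);return np.array([c["cx"]+f*t*q[0]/r,c["cy"]+f*t*q[1]/r])
crop=lambda p:((wp(p)-[160,100])/.8).round(0)
h=np.array([np.cos(np.radians(-101.5)),np.sin(np.radians(-101.5))]);e=np.array([507.7,-47.7])
for r in(75,105,135):print(r,crop([*(e+r*h),51]))
for z in(0,20,40,60,80,100):print("tcp+",z,crop(s["eef_pos"]+[0,0,z]))
```

```text
75 [206. 173.]
105 [206. 245.]
135 [206. 308.]
tcp+ 0 [204. 218.]
tcp+ 20 [204. 235.]
tcp+ 40 [204. 254.]
tcp+ 60 [204. 278.]
tcp+ 80 [204. 308.]
tcp+ 100 [205. 347.]
```

That crop shows the fingers shut in front of the grip with nothing between them, and no force was felt. So the fingertips must be clear of the grip. I'll check the geometry numerically.

Run:
```python
from h import *
import pickle
s,c=pickle.load(open("w5.pkl","rb"))
def ch(p):
    r,g,b=map(int,p)
    if r+g+b<150:return '#'
    if abs(r-b)<30 and r+g+b<330:return '+'
    if b>r-5:return 'S'
    if r<150:return 'w'
    return '.'
f=c["frame"]
print("wrist rows 262-312 cols 295-352")
for v in range(262,312,2):print(v,''.join(ch(f[v,u]) for u in range(295,352)))
d=env.read_camera("side");print(proj(d,s["eef_pos"]),proj(d,s["eef_pos"]+[0,0,27]),proj(d,[486.4,-150,41]),proj(d,[507.7-27,-47.7-132,41]))
f=d["frame"]
for v in range(212,256):print(v,''.join(ch(f[v,u]) for u in range(325,375)))
```

```text
wrist rows 262-312 cols 295-352
262 ...........www.............................wwwwww........
264 ...........www.............................wwwwww........
266 ............ww.............................wwwwww........
268 ............ww.............................wwwwww........
270 ............ww.............................wwwwww........
272 ............ww..wwwwwww.......wwwwwww......wwwwww........
274 ............ww.ww#####+www..www#####w......wwwwww........
276 ............ww.ww########www########w.....wwwwwww........
278 ............wwwww########www########ww....wwwwwww........
280 ...........www###########www##########wwwwwwwwwww........
282 ...........w#############www#############wwwwwwww........
284 ..........w##############www##############wwwwwww........
286 .........w###############www###############wwwwww........
288 ........w################www################wwwww........
290 .......w#################www#################wwww........
292 .......##################www##################www........
294 wwwwwww##################www###################+wwwwwwwww
296 ##########
[... 2313 characters left out ...]
..................wwww++#+++++++##+###+#
244 ............................wwww++#++++####+#+####
245 www.........................wwwww+##++++#++++#+###
246 +++w........................wwwww+#++++#+#++#++#++
247 +++w.........................wwww+++#++++#++++##+#
248 +++ww........................wwww+++++++++###+#+#+
249 +++ww........................wwww++#++++++##+#+##+
250 ++++w........................wwwww++++#++++#####++
251 +++ww.........................wwww++##+#+#+++###+#
252 +++ww..w......................wwww+++++#+#++++#+##
253 +++wwwww......................wwww++++++#+++##+#++
254 +++++++w......................wwww+++##+++#+###+##
255 +++++ww.......................wwwww++++#+#+####+##
```

Both cameras put the shut fingertips about 28 mm above the reported TCP, just over the grip's top. The reported TCP at z=24 leaves room below, so I'll open, go lower in steps watching the force, and close again.

Request:
arm_command(
  targets=[
    [0, 0, -2, 0, 0.5],
    [0, 0, -2, 0, 0.5],
    [0, 0, -2, 0, 0.5],
    [0, 0, -2, 0, 0.5],
    [0, 0, -2, 0, 0.5],
  ],
)

```text
t: 4.5
eef_pos: [486.2, -148.8, 25.8]
tcp_rot: [3.142, 0.0, 1.369]
ft_force: [0.1, 0.2, -0.6]
opening: 0.371
grip_force: 0.0
```

Request:
arm_command(
  targets=[
    [0, 0, 3, 0, 0.5],
    [0, 0, 6, 0, 0.5],
    [0, 0, 10, 0, 0.5],
    [0, 0, 14, 0, 0.5],
    [0, 0, 14, 0, 0.5],
  ],
)

```text
t: 5.0
eef_pos: [485.9, -148.7, 11.2]
tcp_rot: [-3.141, -0.0, 1.369]
ft_force: [0.2, -0.2, 0.2]
opening: 0.498
grip_force: 0.0
```

Request:
arm_command(
  targets=[
    [0, 0, 2, 0, 0.4],
    [0, 0, 5, 0, 0.3],
    [0, 0, 5, 0, 0.2],
    [0, 0, 5, 0, 0.1],
    [0, 0, 5, 0, 0.1],
  ],
)

```text
t: 5.5
eef_pos: [486.4, -148.9, 6.9]
tcp_rot: [3.141, 0.0, 1.369]
ft_force: [0.8, 0.4, -0.1]
opening: 0.202
grip_force: 30.0
```

Run:
```python
from m import *
import pickle
s=env.state();c=env.read_camera("wrist");pickle.dump((s,c),open("w6.pkl","wb"))
go(*s["eef_pos"]);print(s["opening"],s["grip_force"])
def ch(p):
    r,g,b=map(int,p)
    if r+g+b<150:return '#'
    if abs(r-b)<30 and r+g+b<330:return '+'
    if b>r-5:return 'S'
    if r<150:return 'w'
    return '.'
f=c["frame"]
for v in range(250,306,3):print(v,''.join(ch(f[v,u]) for u in range(270,372)))
```

```text
pos [ 486.4 -148.9    6.9] yaw 78.41 F [ 0.69 -0.78 -1.62] t 5.55 -> tool shift [-0.  0.  0.] roll None
0.2018723024148375 29.967941343784332
250 ...............................ww..................................wwwwww.............................
253 ...............................ww.................................wwwwwww.............................
256 ...............................ww.................................wwwwwww.............................
259 ...............................ww.................................wwwwwww.............................
262 ...............................ww.................................wwwwwww.............................
265 ...............................ww.................................wwwwwww.............................
268 ...............................ww.................................wwwwwww.............................
271 ...............................ww.................................wwwwww..............................
274 ......................w#####wwwww................................wwwwwwwwww#####w.................
[... 374 characters left out ...]
.....................wwwwwww#################w............
289 ...........w###################ww................................wwwwwww##################ww..........
292 .........w#####################ww................................wwwwwww####################w.........
295 ########w######################ww................................wwwwwww##############################
298 ###############################ww................................wwwwww###############################
301 ###############################ww................................wwwwww###############################
304 ###############################ww................................wwwwww###############################
```

Gripped at opening 0.20 (19 mm) with 30 N. Now I'll re-measure the eye against the hole.

```bash
cat >> m.py <<'E'
def hole(c,lo=(285,0),hi=(350,160),verb=False):
    # rim of hole = enclosed contour inside the dark ear; the far wall is darker than the ear top
    f=cv2.cvtColor(c["frame"],cv2.COLOR_RGB2HSV);g=c["frame"].astype(int).sum(2)
    ear=((g>170)&(g<330)&(abs(c["frame"][...,0].astype(int)-c["frame"][...,2])<40)).astype(np.uint8)
    m=np.zeros_like(ear);m[lo[1]:hi[1],lo[0]:hi[0]]=ear[lo[1]:hi[1],lo[0]:hi[0]]
    cs,hi_=cv2.findContours(m,cv2.RETR_CCOMP,cv2.CHAIN_APPROX_NONE)
    out=[(cv2.contourArea(k),cv2.fitEllipse(k)) for k,h in zip(cs,hi_[0]) if h[3]>=0 and len(k)>20]
    return max(out,key=lambda t:t[0])
E
python3 - <<'E'
from m import *
import pickle
for n in("w2","w3","w6"):
    s,c=pickle.load(open(n+".pkl","rb"))
    try:
        a,el=hole(c);print(n,a,np.round(el[0],2),np.round(el[1],1));measure(s,c,el[0])
    except Exception as x:print(n,x)
E
```

```text
w2 292.0 [319.07 144.32] [19.  19.8]
disc [514.85 -51.06  29.31] 196 handle deg -101.7 eye [507.7  -47.47] line off -0.21 ear [506.19 -42.67] need [-1.51  4.8 ] along -4.4 lat -2.46
w3 319.5 [318.65  68.7 ] [18.  27.2]
disc [514.89 -51.3   29.5 ] 262 handle deg -101.54 eye [507.74 -47.73] line off 0.02 ear [505.94 -43.32] need [-1.8  4.4] along -3.95 lat -2.65
w6 367.0 [317.96  60.08] [19.5 29.6]
disc [514.7  -51.35  29.46] 214 handle deg -102.02 eye [507.57 -47.72] line off 0.35 ear [505.93 -43.46] need [-1.64  4.26] along -3.82 lat -2.49
```

Request:
arm_command(
  targets=[
    [2, -1.2, 0, 0, 0.1],
    [4.2, -2.5, 0, 0, 0.1],
    [4.2, -2.5, 0, 0, 0.1],
    [4.2, -2.5, 0, 0, 0.1],
  ],
)

```text
t: 5.95
eef_pos: [484.5, -143.9, 6.8]
tcp_rot: [-3.141, -0.0, 1.369]
ft_force: [1.3, 0.9, -1.3]
opening: 0.202
grip_force: 30.0
```

Run:
```python
from m import *
import pickle
s=env.state();c=env.read_camera("wrist");pickle.dump((s,c),open("w7.pkl","wb"))
go(*s["eef_pos"]);print(s["opening"],s["grip_force"])
a,el=hole(c);print(a,el);measure(s,c,el[0])
```

```text
pos [ 484.5 -143.9    6.8] yaw 78.44 F [ 1.64  2.27 -1.35] t 6.0 -> tool shift [ 0. -0. -0.] roll None
0.20156047788513143 29.953953623771667
319.0 ((328.3077392578125, 74.78474426269531), (20.43167495727539, 25.842267990112305), 45.238189697265625)
disc [512.53 -46.32  29.49] 224 handle deg -103.53 eye [505.5  -42.49] line off -0.91 ear [506.73 -45.28] need [ 1.23 -2.78] along 2.42 lat 1.84
```

Request:
arm_command(
  targets=[
    [-0.4, 0.4, 0, 0, 0.1],
    [-0.4, 0.4, 0, 0, 0.1],
    [-0.4, 0.4, 0, 0, 0.3],
    [-0.4, 0.4, 0, 0, 0.5],
    [-0.4, 0.4, 0, 0, 0.5],
  ],
)

```text
t: 6.5
eef_pos: [485.0, -144.8, 6.9]
tcp_rot: [3.141, 0.0, 1.369]
ft_force: [0.0, -0.0, -0.4]
opening: 0.4
grip_force: 0.0
```

Request:
arm_command(
  targets=[
    [0, 0, 0, 0, 0.5],
    [0, 0, -30, 0, 0.5],
    [10, 0, -65, 0, 0.5],
    [30, 5, -78, -1.5, 0.5],
    [30, 5, -78, -1.5, 0.5],
  ],
)

```text
t: 7.0
eef_pos: [497.3, -115.5, 86.7]
tcp_rot: [3.138, 0.001, 1.397]
ft_force: [-0.8, -0.9, -0.4]
opening: 0.502
grip_force: 0.0
```

Run:
```python
from m import *
import pickle
s=env.state();c=env.read_camera("wrist");pickle.dump((s,c),open("w8.pkl","wb"))
go(495,-116,85,79.5)
try:
    a,el=hole(c);print(a,el)
except Exception as x:print(x);el=[(319,144)]
measure(s,c,el[0])
u,v=map(int,el[0]);save("w8",cv2.resize(c["frame"][v-40:v+40,u-40:u+60],None,fx=7,fy=7,interpolation=cv2.INTER_CUBIC))
g=c["frame"].astype(int)
for y in range(v-14,v+15):print(y,' '.join('%3d'%(g[y,x].sum()//3)+('*' if g[y,x,0]>g[y,x,2]+30 else ' ') for x in range(u-13,u+14)))
```

```text
pos [ 496.3 -115.9   85.4] yaw 80.0 F [ 0.45  0.46 -0.6 ] t 7.05 -> tool shift [-0.3 -1.3  0.4] roll 0.5
277.5 ((317.68609619140625, 145.281005859375), (18.81720542907715, 18.996809005737305), 84.8698501586914)
disc [512.33 -46.52  29.4 ] 189 handle deg -101.67 eye [505.18 -42.93] line off 0.24 ear [507.02 -43.13] need [ 1.84 -0.2 ] along -0.17 lat 1.84
131  92   92   92   93   92   93   92   92   92   92   92   93   92   93   93   93   92   91   92   92   92   92   92   92   92   91   92 
132  92   93   93   92   92   92   91   92   92   92   91   92   92   92   92   92   91   91   91   91   92   91   91   91   90   91   91 
133  92   92   92   93   92   91   91   91   90   91   91   90   90   90   91   91   92   91   91   92   91   92   92   92   91   91   91 
134  91   91   90   91   92   91   92   91   91   89   86   84   84   85   87   88   90   90   92   92   92   92   92   93   93   92   92 
135  92   92   92   92   92   92   91   88   84   79   77   76   80   81   82   81   82   87   91   92   93   93   93   93   93   93   93 
136  93   93   93   92   93   90   85   79   72  
[... 2585 characters left out ...]
   92 
155  90   91   90   91   90   91   91   90   89   88   89   91   91   92   96   95   92   91   91   92   92   92   92   92   92   92   91 
156  91   91   91   92   91   92   92   92   92   91   91   91   90   90   91   92   91   92   92   92   92   92   92   92   91   92   91 
157  92   91   91   91   92   92   92   92   92   92   92   92   92   91   91   91   91   91   92   91   91   92   91   91   91   91   91 
158  91   91   91   91   91   91   92   91   91   91   91   91   91   91   91   91   91   91   91   91   91   91   90   91   90   91   90 
159  91   91   91   91   91   91   91   91   91   91   90   90   90   91   90   91   90   90   90   91   90   90   90   90   90   90   90
```

From above, the eye is now within about 1.2 mm of the ear hole, which the pin's chamfer should take up. On to the long pin.

Request:
arm_command(
  targets=[
    [-50, 0, 0, 0, 0.5],
    [-100, 0, 0, 0, 0.5],
    [-150, 0, 0, 0, 0.5],
    [-200, 0, 0, 0, 0.5],
    [-242, 0.5, 0, 0, 0.5],
  ],
)

```text
t: 7.55
eef_pos: [452.2, -357.3, 83.5]
tcp_rot: [-3.14, -0.001, 1.393]
ft_force: [0.5, 0.6, 0.4]
opening: 0.5
grip_force: 0.0
```

Request:
arm_command(
  targets=[
    [0, 0, 0, 0, 0.5],
    [0, 0, 0, 0, 0.5],
  ],
)

```text
t: 7.75
eef_pos: [452.7, -355.3, 83.4]
tcp_rot: [-3.14, -0.001, 1.392]
ft_force: [0.6, -0.2, -0.7]
opening: 0.501
grip_force: 0.0
```

Run:
```python
from h import *
go(454.8,-354.5,32,79.5)
```

```text
pos [ 452.7 -355.3   83.4] yaw 79.77 F [ 0.62 -0.22 -0.65] t 7.75 -> tool shift [ 1.1  2.1 51.4] roll 0.27
```

Request:
arm_command(
  targets=[
    [1.1, 2.1, 15, 0, 0.5],
    [1.1, 2.1, 30, 0, 0.5],
    [1.1, 2.1, 40, 0, 0.5],
    [1.1, 2.1, 46, 0, 0.5],
    [1.1, 2.1, 51, 0, 0.5],
  ],
)

```text
t: 8.25
eef_pos: [456.3, -353.4, 33.4]
tcp_rot: [-3.141, -0.0, 1.396]
ft_force: [0.0, 0.2, 1.1]
opening: 0.5
grip_force: 0.0
```

Request:
arm_command(
  targets=[
    [0, 0, 0, 0, 0.35],
    [0, 0, 0, 0, 0.2],
    [0, 0, 0, 0, 0.1],
    [0, 0, 0, 0, 0.1],
    [0, 0, 0, 0, 0.1],
  ],
)

```text
t: 8.75
eef_pos: [456.4, -354.1, 34.2]
tcp_rot: [3.141, 0.0, 1.395]
ft_force: [0.4, 1.1, 2.2]
opening: 0.226
grip_force: 30.0
```

Pin head gripped at 0.226 (21.5 mm), which matches the 22 mm head. I'll lift it out and carry it to the yoke.

Request:
arm_command(
  targets=[
    [0, 0, -8, 0, 0.1],
    [0, 0, -20, 0, 0.1],
    [0, 0, -40, 0, 0.1],
    [0, 0, -60, 0, 0.1],
    [0, 0, -72, 0, 0.1],
  ],
)

```text
t: 9.25
eef_pos: [456.7, -354.3, 108.2]
tcp_rot: [3.14, 0.001, 1.395]
ft_force: [0.2, -0.4, -1.2]
opening: 0.223
grip_force: 30.0
```

Run:
```python
from h import *
s=env.state();print(s["opening"],s["grip_force"])
go(507.8,-42.5,104,79.9)
```

```text
0.22259504422098683 29.998071491718292
pos [ 456.7 -354.3  108.2] yaw 79.93 F [ 0.17 -0.4  -1.18] t 9.25 -> tool shift [315.9  -4.2   3.7] roll 0.03
```

Request:
arm_command(
  targets=[
    [40, -0.5, 0, 0, 0.1],
    [90, -1, 0, 0, 0.1],
    [140, -2, 0, 0, 0.1],
    [190, -2.5, 0, 0, 0.1],
    [240, -3, 0, 0, 0.1],
  ],
)

```text
t: 9.75
eef_pos: [495.3, -115.3, 106.4]
tcp_rot: [3.141, 0.0, 1.394]
ft_force: [1.4, 0.4, -0.4]
opening: 0.222
grip_force: 30.0
```

Request:
arm_command(
  targets=[
    [40, -0.5, 0, 0, 0.1],
    [65, -1, 0, 0, 0.1],
    [76, -1.2, 0, 0, 0.1],
    [76, -1.2, 0, 0, 0.1],
    [76, -1.2, 0, 0, 0.1],
  ],
)

```text
t: 10.25
eef_pos: [507.4, -42.8, 106.0]
tcp_rot: [3.141, 0.0, 1.395]
ft_force: [0.2, 0.5, -1.2]
opening: 0.22
grip_force: 30.0
```

Run:
```python
from h import *
go(507.8,-42.5,94,79.9)
```

```text
pos [507.4 -42.8 106. ] yaw 79.92 F [ 0.18  0.54 -1.22] t 10.25 -> tool shift [ 0.4  0.3 12. ] roll 0.02
```

Request:
arm_command(
  targets=[
    [0.4, 0.3, 8, 0, 0.1],
    [0.4, 0.3, 14, 0, 0.1],
    [0.4, 0.3, 16, 0, 0.1],
    [0.4, 0.3, 17, 0, 0.1],
  ],
)

```text
t: 10.65
eef_pos: [507.5, -42.1, 88.3]
tcp_rot: [-3.141, 0.0, 1.394]
ft_force: [-0.7, 0.9, -0.7]
opening: 0.222
grip_force: 30.0
```

Request:
arm_command(
  targets=[
    [0, 0, 1, 0, 0.1],
    [0, 0, 2, 0, 0.1],
    [0, 0, 3, 0, 0.1],
  ],
)

```text
t: 10.95
eef_pos: [507.9, -41.8, 85.9]
tcp_rot: [3.141, 0.0, 1.395]
ft_force: [1.4, -0.4, -1.0]
opening: 0.22
grip_force: 30.0
```

No contact force with the tip at about 57.7, so it's inside the upper ear. Going on gently.

Request:
arm_command(
  targets=[
    [0, 0, 1.5, 0, 0.1],
    [0, 0, 3, 0, 0.1],
    [0, 0, 4.5, 0, 0.1],
    [0, 0, 4.5, 0, 0.1],
  ],
)

```text
t: 11.35
eef_pos: [507.7, -41.7, 81.1]
tcp_rot: [-3.141, 0.0, 1.395]
ft_force: [0.6, -0.6, -1.0]
opening: 0.219
grip_force: 30.0
```

Request:
arm_command(
  targets=[
    [0, 0, 1, 0, 0.1],
    [0, 0, 2, 0, 0.1],
    [0, 0, 3, 0, 0.1],
    [0, 0, 4, 0, 0.1],
    [0, 0, 4, 0, 0.1],
  ],
)

```text
t: 11.85
eef_pos: [507.7, -41.7, 77.2]
tcp_rot: [-3.141, 0.0, 1.395]
ft_force: [0.1, -0.3, -0.9]
opening: 0.22
grip_force: 30.0
```

Request:
arm_command(
  targets=[
    [0, 0, 1.5, 0, 0.1],
    [0, 0, 3, 0, 0.1],
    [0, 0, 4.5, 0, 0.1],
    [0, 0, 6, 0, 0.1],
    [0, 0, 6, 0, 0.1],
  ],
)

```text
t: 12.35
eef_pos: [507.7, -41.7, 71.1]
tcp_rot: [-3.141, 0.0, 1.395]
ft_force: [-0.4, -0.8, -1.6]
opening: 0.224
grip_force: 30.0
```

Run:
```python
from h import *
import pickle
s=env.state();c=env.read_camera("wrist");pickle.dump((s,c),open("w9.pkl","wb"))
go(*s["eef_pos"]);save("w9",cv2.resize(c["frame"][130:330,200:440],None,fx=3,fy=3,interpolation=cv2.INTER_CUBIC))
```

```text
pos [507.7 -41.7  71.2] yaw 79.93 F [-0.56 -0.93 -0.62] t 12.4 -> tool shift [-0.  -0.   0.1] roll None
```

View pics/w9.png

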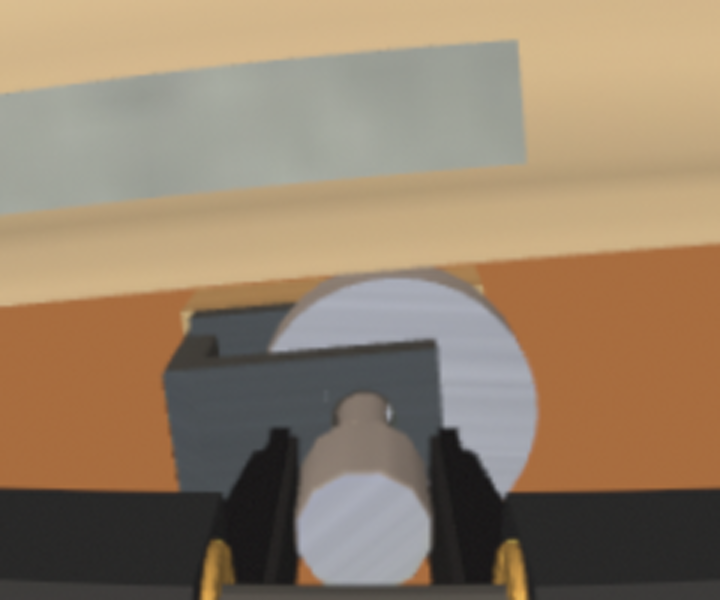

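The shank enters the ear hole at (362,405) in the crop and is nearly centred. The tip is now inside the eye with no resistance, so I'll keep going towards the lower ear.

Request:
arm_command(
  targets=[
    [0, 0, 2, 0, 0.1],
    [0, 0, 4, 0, 0.1],
    [0, 0, 6, 0, 0.1],
    [0, 0, 8, 0, 0.1],
    [0, 0, 8, 0, 0.1],
  ],
)

```text
t: 12.9
eef_pos: [507.7, -41.7, 63.0]
tcp_rot: [-3.141, 0.0, 1.395]
ft_force: [-0.9, -0.5, -0.4]
opening: 0.221
grip_force: 30.0
```

Request:
arm_command(
  targets=[
    [0, 0, 1, 0, 0.1],
    [0, 0, 2, 0, 0.1],
    [0, 0, 3, 0, 0.1],
    [0, 0, 4, 0, 0.1],
    [0, 0, 5, 0, 0.1],
  ],
)

```text
t: 13.4
eef_pos: [507.8, -41.8, 58.3]
tcp_rot: [3.142, 0.0, 1.395]
ft_force: [-0.7, -0.8, -0.6]
opening: 0.22
grip_force: 30.0
```

Tip at about 30: it has entered the lower ear freely.

Request:
arm_command(
  targets=[
    [0, 0, 2, 0, 0.1],
    [0, 0, 4, 0, 0.1],
    [0, 0, 6, 0, 0.1],
    [0, 0, 8, 0, 0.1],
    [0, 0, 10, 0, 0.1],
  ],
)

```text
t: 13.9
eef_pos: [507.7, -41.8, 48.1]
tcp_rot: [-3.141, 0.0, 1.395]
ft_force: [-1.1, -0.4, -0.1]
opening: 0.224
grip_force: 30.0
```

Request:
arm_command(
  targets=[
    [0, 0, 1.5, 0, 0.1],
    [0, 0, 3, 0, 0.1],
    [0, 0, 4, 0, 0.1],
    [0, 0, 5, 0, 0.1],
    [0, 0, 5, 0, 0.1],
  ],
)

```text
t: 14.4
eef_pos: [507.7, -41.8, 43.2]
tcp_rot: [-3.141, 0.0, 1.395]
ft_force: [-1.2, 0.1, -1.3]
opening: 0.221
grip_force: 30.0
```

Request:
arm_command(
  targets=[
    [0, 0, 0.7, 0, 0.1],
    [0, 0, 1.4, 0, 0.1],
    [0, 0, 2, 0, 0.1],
    [0, 0, 2, 0, 0.1],
  ],
)

```text
t: 14.8
eef_pos: [507.7, -41.7, 41.3]
tcp_rot: [-3.142, 0.0, 1.395]
ft_force: [-2.0, -0.8, -1.3]
opening: 0.222
grip_force: 30.0
```

Request:
arm_command(
  targets=[
    [0, 0, 0.5, 0, 0.1],
    [0, 0, 1, 0, 0.1],
    [0, 0, 1, 0, 0.1],
  ],
)

```text
t: 15.1
eef_pos: [507.8, -41.8, 40.3]
tcp_rot: [3.142, 0.0, 1.395]
ft_force: [-1.6, -2.0, 0.7]
opening: 0.223
grip_force: 30.0
```

Request:
arm_command(
  targets=[
    [0, 0, 0.5, 0, 0.1],
    [0, 0, 0.5, 0, 0.1],
  ],
)

```text
t: 15.3
eef_pos: [507.8, -41.9, 40.2]
tcp_rot: [3.141, 0.0, 1.395]
ft_force: [-4.1, -2.2, 6.9]
opening: 0.223
grip_force: 30.0
```

The force rises exactly at the expected seating height (40.2), so the head is seated. I'll release and rise.

Request:
arm_command(
  targets=[
    [0, 0, -0.3, 0, 0.2],
    [0, 0, -0.3, 0, 0.3],
    [0, 0, -0.3, 0, 0.4],
    [0, 0, -0.3, 0, 0.4],
    [0, 0, -0.3, 0, 0.4],
  ],
)

```text
t: 15.8
eef_pos: [507.9, -41.7, 40.1]
tcp_rot: [3.141, 0.0, 1.395]
ft_force: [-0.0, 0.5, 0.6]
opening: 0.397
grip_force: 0.0
```

Request:
arm_command(
  targets=[
    [0, 0, -10, 0, 0.4],
    [0, 0, -25, 0, 0.4],
    [0, 0, -45, 0, 0.4],
    [-20, 0, -45, 0, 0.4],
    [-60, 0, -45, 0, 0.4],
  ],
)

```text
t: 16.3
eef_pos: [497.9, -100.1, 86.5]
tcp_rot: [3.139, 0.0, 1.398]
ft_force: [0.1, -0.3, -0.2]
opening: 0.4
grip_force: 0.0
```

Request:
arm_command(
  targets=[
    [-13, 0, 0, 0, 0.1],
    [-13, 0, 0, 0, 0.0],
    [-13, 0, 0, 0, 0.0],
    [-13, 0, 0, 0, 0.0],
  ],
)

```text
t: 16.7
eef_pos: [495.1, -112.7, 85.2]
tcp_rot: [-3.141, -0.0, 1.396]
ft_force: [-0.3, -0.2, -0.4]
opening: 0.119
grip_force: 0.0
```

Run:
```python
from m import *
import pickle
s=env.state();c=env.read_camera("wrist");pickle.dump((s,c),open("w10.pkl","wb"))
measure(s,c,(319,144));go(*s["eef_pos"]);print(s["opening"])
f=c["frame"].astype(int);m=((f[...,2]>f[...,0]-5)&(f.sum(2)>380)).astype(np.uint8)*255
save("w10",cv2.resize(c["frame"][70:240,230:430],None,fx=3,fy=3,interpolation=cv2.INTER_CUBIC))
```

```text
disc [512.35 -46.38  29.35] 189 handle deg -101.74 eye [505.21 -42.78] line off 0.23 ear [505.8  -39.74] need [0.59 3.03] along -3.09 lat -0.04
pos [ 495.1 -112.7   85.2] yaw 79.98 F [0.67 0.3  0.66] t 16.75 -> tool shift [-0. -0. -0.] roll None
0.1194109823433473
```

The pin is released and the lever is unchanged at handle angle -101.7°. Now I'll place the shut fingers on the -x side of the grip.

Run:
```python
from h import *
go(457.1,-138.5,7,78.3)
```

```text
pos [ 495.1 -112.7   85.2] yaw 79.98 F [0.67 0.3  0.66] t 16.75 -> tool shift [-32.  -32.9  78.2] roll 1.68
```

Request:
arm_command(
  targets=[
    [-16, -17, 0, 1.7, 0],
    [-32, -33, 5, 1.7, 0],
    [-32, -33, 30, 1.7, 0],
    [-32, -33, 60, 1.7, 0],
    [-32, -33, 78, 1.7, 0],
  ],
)

```text
t: 17.25
eef_pos: [456.6, -138.6, 5.7]
tcp_rot: [-3.141, -0.0, 1.366]
ft_force: [-0.7, 0.5, -0.7]
opening: 0.003
grip_force: 0.0
```

Request:
arm_command(
  targets=[
    [0, 2, 0, 0, 0],
    [0, 4, 0, 0, 0],
    [0, 6, 0, 0, 0],
    [0, 8, 0, 0, 0],
    [0, 8, 0, 0, 0],
  ],
)

```text
t: 17.75
eef_pos: [465.4, -141.1, 7.9]
tcp_rot: [3.14, 0.0, 1.365]
ft_force: [0.3, 0.4, -0.1]
opening: 0.002
grip_force: 0.0
```

```bash
cat >> h.py <<'E'
def feel(n=5,O=(507.8,-41.8)):
    F=[]
    for _ in range(n):env.read_camera("side");F.append(env.state()["ft_force"])
    s=env.state();F=np.mean(F,0);y=s["tcp_rot"][2];t=np.array([np.sin(y),-np.cos(y)]);x=np.array([np.cos(y),np.sin(y)])
    r=np.array(O)-s["eef_pos"][:2]
    print("t",round(s["t"],2),"pos",s["eef_pos"].round(1),"yaw",np.degrees(y).round(2),"push Fy",(-F[:2]@t).round(2),"Fx",(F[:2]@x).round(2),"Fz",F[2].round(2),"pivot in tool x,y",(r@x).round(1),(r@t).round(1))
E
python3 -c "
from h import *
feel(5)"
```

```text
t 18.0 pos [ 464.7 -141.     7.3] yaw 78.22 push Fy -0.34 Fx 0.12 Fz -0.32 pivot in tool x,y 105.9 21.9
```

Request:
arm_command(
  targets=[
    [-1.0, 5.5, 0, -3, 0],
    [-1.7, 11.1, 0, -6, 0],
    [-2.1, 16.7, 0, -9, 0],
    [-2.3, 22.3, 0, -12, 0],
    [-2.1, 27.9, 0, -15, 0],
  ],
)

```text
t: 18.5
eef_pos: [491.7, -148.8, 7.1]
tcp_rot: [-3.141, -0.0, 1.629]
ft_force: [-1.3, 0.2, 0.6]
opening: 0.003
grip_force: 0.2
```

```bash
python3 -c "
from h import *
feel(5)"
```

```text
t 18.75 pos [ 491.3 -148.6    7.1] yaw 93.14 push Fy 0.28 Fx -0.16 Fz 0.05 pivot in tool x,y 105.7 22.4
```

Request:
arm_command(
  targets=[
    [-0.7, 3.7, 0, -2, 0],
    [-1.3, 7.4, 0, -4, 0],
    [-1.3, 7.4, 0, -4, 0],
  ],
)

```text
t: 19.05
eef_pos: [499.1, -149.6, 7.1]
tcp_rot: [3.142, 0.0, 1.697]
ft_force: [-0.4, 0.3, -0.7]
opening: 0.002
grip_force: 0.0
```

```bash
python3 -c "
from h import *
feel(4)"
```

```text
t 19.25 pos [ 498.8 -149.5    7.2] yaw 97.16 push Fy 0.25 Fx 0.3 Fz -0.26 pivot in tool x,y 105.8 22.3
```

Request:
arm_command(
  targets=[
    [-0.7, 3.7, 0, -2, 0],
    [-1.3, 7.4, 0, -4, 0],
    [-1.5, 9.2, 0, -5, 0],
    [-1.5, 9.2, 0, -5, 0],
  ],
)

```text
t: 19.65
eef_pos: [508.4, -150.0, 7.1]
tcp_rot: [3.142, 0.0, 1.784]
ft_force: [-0.2, -0.3, -1.0]
opening: 0.003
grip_force: 0.0
```

Run:
```python
from h import *
feel(4)
c=env.read_camera("wrist");f=c["frame"].astype(int);m=((f[...,2]>f[...,0]-5)&(f.sum(2)>380)).astype(np.uint8)
for v in range(20,300,20):
    x=np.where(m[v,150:500])[0]+150;print(v,(x.min(),x.max(),len(x)) if len(x) else None,end=' ')
```

```text
t 19.85 pos [ 508.3 -149.9    7.2] yaw 102.18 push Fy 0.47 Fx -0.69 Fz -0.0 pivot in tool x,y 105.8 22.3
20 (np.int64(370), np.int64(396), 27) 40 (np.int64(360), np.int64(434), 75) 60 (np.int64(356), np.int64(448), 91) 80 (np.int64(372), np.int64(454), 75) 100 (np.int64(322), np.int64(453), 82) 120 (np.int64(332), np.int64(446), 115) 140 (np.int64(352), np.int64(428), 77) 160 (np.int64(352), np.int64(379), 28) 180 (np.int64(350), np.int64(377), 28) 200 (np.int64(349), np.int64(375), 27) 220 (np.int64(347), np.int64(373), 27) 240 (np.int64(346), np.int64(371), 26) 260 None 280 None
```

Request:
arm_command(
  targets=[
    [-0.7, 3.7, 0, -2, 0],
    [-1.3, 7.4, 0, -4, 0],
    [-1.5, 9.2, 0, -5, 0],
    [-1.5, 9.2, 0, -5, 0],
  ],
)

```text
t: 20.3
eef_pos: [517.8, -149.4, 7.1]
tcp_rot: [3.142, 0.0, 1.871]
ft_force: [0.8, -0.1, -0.5]
opening: 0.004
grip_force: 0.0
```

```bash
python3 -c "
from h import *
feel(4)"
```

```text
t 20.5 pos [ 517.6 -149.5    7.2] yaw 107.19 push Fy -0.24 Fx -0.03 Fz 0.43 pivot in tool x,y 105.8 22.4
```

Request:
arm_command(
  targets=[
    [-0.7, 3.7, 0, -2, 0],
    [-1.3, 7.4, 0, -4, 0],
    [-1.5, 9.2, 0, -5, 0],
    [-1.5, 9.2, 0, -5, 0],
  ],
)

```text
t: 20.9
eef_pos: [527.0, -148.2, 7.1]
tcp_rot: [3.142, 0.0, 1.959]
ft_force: [-0.4, 0.2, -0.1]
opening: 0.004
grip_force: 0.0
```

```bash
python3 -c "
from h import *
feel(4)"
```

```text
t 21.1 pos [ 526.9 -148.2    7.2] yaw 112.19 push Fy 0.54 Fx 0.09 Fz 0.43 pivot in tool x,y 105.7 22.5
```

Request:
arm_command(
  targets=[
    [-0.7, 3.7, 0, -2, 0],
    [-1.3, 7.4, 0, -4, 0],
    [-1.5, 9.2, 0, -5, 0],
    [-1.5, 9.2, 0, -5, 0],
  ],
)

```text
t: 21.5
eef_pos: [536.0, -146.1, 7.1]
tcp_rot: [-3.141, 0.0, 2.046]
ft_force: [-1.0, -0.6, 0.4]
opening: 0.005
grip_force: 0.4
```

```bash
python3 -c "
from h import *
feel(4)"
```

```text
t 21.7 pos [ 535.9 -146.1    7.1] yaw 117.18 push Fy 0.32 Fx 0.23 Fz -0.14 pivot in tool x,y 105.6 22.6
```

Request:
arm_command(
  targets=[
    [-0.7, 3.7, 0, -2, 0],
    [-1.3, 7.4, 0, -4, 0],
    [-1.5, 9.2, 0, -5, 0],
    [-1.5, 9.2, 0, -5, 0],
  ],
)

```text
t: 22.1
eef_pos: [544.9, -143.2, 7.1]
tcp_rot: [-3.142, 0.0, 2.133]
ft_force: [-0.7, -0.3, 0.3]
opening: 0.003
grip_force: 0.4
```

```bash
python3 -c "
from h import *
feel(4)"
```

```text
t 22.3 pos [ 544.8 -143.2    7.1] yaw 122.19 push Fy 0.77 Fx 0.91 Fz 0.12 pivot in tool x,y 105.5 22.7
```

Request:
arm_command(
  targets=[
    [-0.7, 3.7, 0, -2, 0],
    [-1.1, 5.5, 0, -3, 0],
    [-1.3, 7.4, 0, -4, 0],
    [-1.3, 7.4, 0, -4, 0],
  ],
)

```text
t: 22.7
eef_pos: [551.9, -140.3, 7.1]
tcp_rot: [-3.142, 0.0, 2.203]
ft_force: [-1.4, 0.0, 0.6]
opening: 0.002
grip_force: 0.6
```

```bash
python3 -c "
from h import *
feel(4)"
```

```text
t 22.9 pos [ 551.9 -140.4    7.2] yaw 126.21 push Fy 0.79 Fx 0.33 Fz -0.22 pivot in tool x,y 105.6 22.6
```

Request:
arm_command(
  targets=[
    [-0.7, 3.7, 0, -2, 0],
    [-1.1, 5.5, 0, -3, 0],
    [-1.3, 7.4, 0, -4, 0],
    [-1.3, 7.4, 0, -4, 0],
  ],
)

```text
t: 23.3
eef_pos: [558.6, -137.1, 7.1]
tcp_rot: [-3.141, 0.0, 2.273]
ft_force: [-3.5, -1.0, 0.8]
opening: 0.005
grip_force: 1.9
```

```bash
python3 -c "
from h import *
feel(4)"
```

```text
t 23.5 pos [ 558.6 -137.1    7.1] yaw 130.2 push Fy 3.5 Fx 0.17 Fz 0.4 pivot in tool x,y 105.6 22.7
```

It's stiffening: 3.5 N. From here, 1° at a time.

Request:
arm_command(
  targets=[
    [-0.2, 0.9, 0, -0.5, 0],
    [-0.4, 1.8, 0, -1, 0],
    [-0.4, 1.8, 0, -1, 0],
  ],
)

```text
t: 23.8
eef_pos: [560.1, -136.3, 7.1]
tcp_rot: [-3.141, -0.0, 2.291]
ft_force: [-4.8, -3.8, 1.2]
opening: 0.005
grip_force: 2.7
```

```bash
python3 -c "
from h import *
feel(8)"
```

```text
t 24.2 pos [ 560.1 -136.3    7.1] yaw 131.24 push Fy 5.31 Fx -0.03 Fz 0.5 pivot in tool x,y 105.5 23.0
```

5.3 N steady gives a bite of about 24–31 N, below the denting limit. I'll back off slowly and lift clear.

Request:
arm_command(
  targets=[
    [0, -3, 0, 0, 0],
    [0, -7, 0, 0, 0],
    [0, -14, 0, 0, 0],
    [0, -20, 0, 0, 0],
    [0, -20, -20, 0, 0],
  ],
)

```text
t: 24.7
eef_pos: [543.5, -149.6, 25.6]
tcp_rot: [-3.14, -0.003, 2.29]
ft_force: [0.5, 0.9, 1.4]
opening: 0.003
grip_force: 0.0
```

Request:
arm_command(
  targets=[
    [0, 0, -45, 0, 0],
    [-30, 0, -90, 0, 0],
    [-75, 0, -110, 0, 0],
    [-75, 0, -110, 0, 0],
    [-75, 0, -110, 0, 0],
  ],
)

```text
t: 25.2
eef_pos: [594.5, -206.5, 137.2]
tcp_rot: [3.141, 0.001, 2.289]
ft_force: [-1.0, 0.2, -0.7]
opening: 0.009
grip_force: 0.0
```

Run:
```python
from h import *
go(*env.state()["eef_pos"])
c=env.read_camera("top");w=env.read_camera("wrist")
a=cv2.resize(c["frame"][160:310,210:460],(650,390),interpolation=cv2.INTER_CUBIC)
b=cv2.resize(w["frame"][0:200,:],(650,203),interpolation=cv2.INTER_AREA);save("end",np.vstack([a,b]))
```

```text
pos [ 594.5 -206.5  137.2] yaw 131.16 F [-1.01  0.19 -0.67] t 25.2 -> tool shift [0. 0. 0.] roll None
```

View pics/end.png

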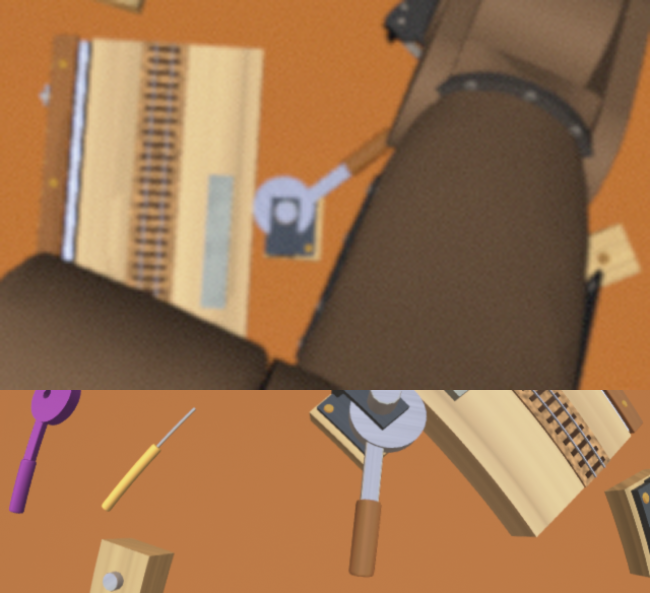

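The final view shows the pin head on the yoke at (287,210) and the cam disc against the board's edge at (255,205). The board is up on the rubber and the short pin is still in the rack. Handing in.

```bash
python3 -c "
from cell import env
print(env.job_done())"
```

```text
the job is handed in; nothing more can be done
None
```

I handed the job in at about 25 s of arm time. The long pin is seated through both ears and the eye, and the lever was swung round to a steady 5.3 N push (about 24–31 N on the edge). The board looks hard against the stop in the last picture, but the force left after letting go wasn't measured. The short pin is still in the rack, and I touched nothing else.

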